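# Unlock the optics case with the key that fits its cam lock

### The job

Two keys stand in the key block: take the one whose bit fits the slot of the cam lock on the small case, push it in, and give the lock a full quarter turn counterclockwise (seen from above) so that the latch tongue swings clear of its keeper. Then draw the key out and set it aside in the steel instrument tray, leaving the lock open and the other key standing in the block.

Things in the scene. Friction and masses are not known exactly. Their poses are not given: they have to be found in the camera images.
- key_narrow: Flat steel key, 75 mm tall, 60 g, upright, bit down. Origin: centre of the bit's underside; z up, x thickness, y width. Bit 10 x 30 mm to z = 28; dark collar 16 x 36 to z = 33; wing grip 12 x 30 to z = 75: pinch it across x. Stands 12 mm deep in a pocket of the fixed key block (44 x 166 mm, 18 mm tall); lift straight up. Which pocket varies; keys are 84 mm apart, in line along y.
- key_broad: The other flat steel key, upright in the other pocket of the key block: the same in every way except that bit and wing grip are 52 mm wide (y) and the collar 58 mm; 90 g. Origin and axes as for the narrow key.
- cam (a joint): Rotor angle (rad): 0 = locked, steel latch tongue pointing to the case's front under a hooked keeper; grows counterclockwise seen from above to a stop at 1.57 (unlocked). Starts at 0 to 0.15; friction about 0.1 N m; stays where left. The tongue, 13 mm wide, reaches 70 mm from the axis, just above the lid.
- cam_slot (a point): Centre of the slot's mouth on top of the lock's rotor (aluminium block 46 x 62 mm), on its axis, 77 mm above the bench; z up, y along the slot; turns with it. Blind slot 14 (x) by 35 mm (y), floor 22 mm down, bevelled to 24 x 45 mm over the top 5 mm. A 30 mm bit has 8 degrees of play each way, so turn it farther than the rotor. The grey-lidded case, 156 x 126 x 42 mm, is fixed.
- tray: Pressed steel instrument tray, 250 mm (x) by 136 mm (y) over its rim, 28 mm tall, loose. Origin: centre of its underside; z up. Flat inner floor 218 x 104 mm, 2 mm above the origin. A black pen lies across it, 70 mm from its centre on the +x side. The key may stand or lie in it.

How it is judged:
By the outcome, as a careful person would: the job done as asked, in the order asked, and still so for the second after the job is handed in, with the robot touching nothing.
It also fails if it takes over 51 s, if anything falls off the work surface, if the arm or the gripper's body presses on something with over 40 N, if the wrist force passes 120 N, or if a joint passes its speed limit or range.

### The arm

A 7-joint arm with a two-finger parallel gripper is mounted at the origin on a cart in front of the work surface, level with it; the furniture and walls round the work are solid. World frame = base frame: x ahead of the robot, y to its left, z up, the work surface at z = 0. Lengths are in mm, angles in rad, forces in N, time in s.
With the tool pointing down it reaches from about 350 to 900 mm from the base axis. Payload 7.2 kg.
Tool frame: the origin (TCP) lies at the very end of the fingers, on their centre line; the grasp point (between the pads) lies 19 mm behind it; z points along the fingers, y is the direction in which the jaws open and shut (so a half turn about z gives the same grasp; the last joint's range is limited). The gripper opens to 85 mm and grips with 20 to 120 N. Pads are 22 mm wide; open, the fingers measure 114 mm over their backs; the gripper's body (76 mm by 85 mm) begins 54 mm behind the grasp point. The pads swing forward as they close: fully open they stand 13 mm farther back than shut.
Start: joints at [-1.393, 0.411, -0.013, 1.596, 0.006, 1.134, -0.082], TCP at [152.092, 606.215, 231.297] pointing down, gripper open.
Joint ranges: [-2.95, 2.95], [-0.29, 1.99], [-1.47, 1.44], [0.14, 2.54], [-1.03, 4.17], [0.13, 1.85], [-2.86, 2.86]. Speed limits (rad/s): [2.39, 2.39, 3.01, 3.01, 3.14, 3.14, 3.14].

### API

Orientations are given as a unit quaternion [x, y, z, w].
In Python, from bench import get_state, capture, get_calibration, close_job gives the robot as it stands.
- The arm moves only by the tool play_rows, never from a script. Its argument "deltas" is a list of rows, each a list of 7 numbers: the shift along the tool's x, y, z in mm, then the turn, a rotation vector about the tool's x, y, z in degrees, then the finger opening in mm, from 0 to 85.4. A call has 1 to 12 rows; each row is the pose to reach, as a shift and turn from the pose commanded when the call began, along the tool's axes at that moment; what a row does not reach only later rows make up. A row lasts 1/10 s, in which the tool goes at most 50 mm and 8.59 degrees, less where a joint would pass 70% of its speed; a pose out of reach is approached as far as the arm can. A call with a gripper value outside its range is refused whole. The fingers move at their own pace and stop on an object; "newtons" is the grip in N (left out, the last holds). Time passes only in rows, so rows that repeat a pose let the fingers close. It gives the time, the measured TCP pose, the force and the opening at its end, in the units of the state.
- get_state(): the state, without advancing time (a new reading comes with each control period).
- capture(name): name is "side" or "top"; returns (picture, depth): 384x512x3 uint8, blue, green, red; 384x512 float32, mm along the optical axis (not along the pixel's ray), 0 where there is no reading.
- get_calibration(name): a dict with "fx", "fy", "cx", "cy" (pixels), "k1" (the pictures are not rectified: a ray, as slopes to the right and down, at radius r is drawn at 1 + k1 r^2 times it, then the intrinsics apply), "eye" and "rotation" of the camera in the world. Camera axes: x right, y down, z forward; pixel columns grow to the right and rows downward; lengths in mm; the calibration is good to about 2 mm. A picture is of the moment at which its call begins. get_calibration takes no time and is no camera call.
- close_job(): hands the job in, once; it reports no verdict.
The state is a dict: "t": time; "q": joint angles; "joint_vel": joint speeds; "tau": joint torques, N m; "ee_pos": TCP position; "eef_rot": TCP orientation; "contact_force": force on the tool from outside, world axes, zero at the start; "moment": the same for the moment, N m; "finger_gap": finger opening in mm.
Only numpy, scipy, OpenCV 4.12 (cv2) and the standard library are available. Lean on these libraries where they do the work, as an engineer would, in place of code of your own. Each camera call takes 0.05 s, during which the arm holds its last target. There are 200 camera calls.

## Working session

There is one attempt and no reset: what is moved stays moved. The work goes in short steps, Python scripts to look and compute and a tool call to move; the robot and the scene stay as the last step left them, time stands still between calls to the robot, and variables do not carry over. Pictures are saved under pics/ and viewed, about 8 in all and at most 12, crops included, and the job is handed in when it is done.

Besides the shell and the picture viewer there is one more tool, called after ">>>" as name(argument=value, ...) on one line, values as JSON. play_rows: Moves the arm, as the interface text tells. Its arguments: {"type":"object","properties":{"deltas":{"type":"array"},"newtons":{"type":"number"}},"required":["deltas"]}

```bash
mkdir -p pics; ls; cat > h.py <<'E'
import numpy as np, cv2
from bench import *
def ray(c,u,v):
    x=(u-c['cx'])/c['fx'];y=(v-c['cy'])/c['fy'];X,Y=x,y
    for _ in range(20):
        s=1+c['k1']*(X*X+Y*Y);X,Y=x/s,y/s
    return np.array([X,Y,1.0])
def atz(c,u,v,z):
    d=np.array(c['rotation'])@ray(c,u,v);e=np.array(c['eye'])
    return e+d*(z-e[2])/d[2]
def atd(c,u,v,d):
    return np.array(c['eye'])+np.array(c['rotation'])@(ray(c,u,v)*d)
E
python3 - <<'E'
from h import *
for n in('top','side'):
    p,d=capture(n);cv2.imwrite(f'pics/{n}0.png',p);np.save(f'{n}0.npy',d);print(n,get_calibration(n))
s=get_state();print(s)
E
```

```text
pics
top {'fx': 407.4101039104433, 'fy': 407.4101039104433, 'cx': 256.0904810486421, 'cy': 195.66926180731417, 'k1': -0.07179653059579892, 'eye': array([ 410.03099479,  -25.16777258, 1134.41213753]), 'rotation': array([ 0.71230802, -0.69975018,  0.04652188, -0.02833163])}
side {'fx': 378.77984950523853, 'fy': 378.77984950523853, 'cx': 255.34107526875906, 'cy': 189.96228188145503, 'k1': -0.015148385276732844, 'eye': array([1033.6801635 ,   58.92084489,  707.88488375]), 'rotation': array([ 0.60620578,  0.71727782, -0.25619268, -0.22889384])}
{'t': 0.1, 'q': array([-1.39315486,  0.41184933, -0.01270363,  1.59694782,  0.00559806,
        1.13429454, -0.08220967]), 'joint_vel': array([ 5.47621497e-04, -2.01937445e-03, -4.02954525e-05, -3.67894836e-03,
        2.03302646e-03,  9.37711890e-04,  5.77442800e-04]), 'tau': array([ 2.25343189e-03, -6.01829982e+01,  6.83911052e-01, -3.00082684e+01,
        1.39279483e-02,  6.54754462e-03,  1.36831304e-05]), 'ee_pos': array([152.04148992, 605.77189461, 230.52400169]), 'eef_rot': array([ 1.22608430e-01,  9.92454854e-01, -7.30770609e-04, -3.75285909e-05]), 'contact_force': array([ 0.02348369, -0.15401568,  0.01738104]), 'moment': array([ 0.04386236, -0.01429444, -0.00716589]), 'finger_gap': 85.43533278952108}
```

View pics/top0.png

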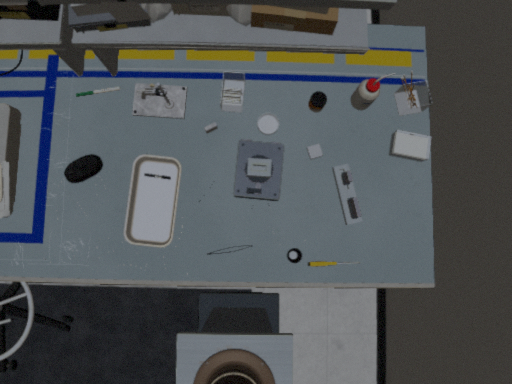

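View pics/side0.png

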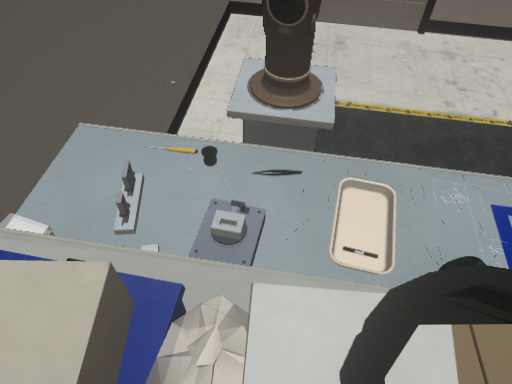

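The top picture shows the tray at about (153,201), the case and lock at (259,170) and the key block at (347,194), with keys near (346,177) and (351,206). In the side picture the narrow key seems to be the nearer one, at about (124,207). I'll enlarge both views.

```bash
cat >> h.py <<'E'
from scipy.spatial.transform import Rotation as R
_g=get_calibration
def cal(n):
    c=dict(_g(n));c['rotation']=R.from_quat(c['rotation']).as_matrix();return c
def proj(c,P):
    q=c['rotation'].T@(np.array(P,float)-c['eye']);x,y=q[0]/q[2],q[1]/q[2];s=1+c['k1']*(x*x+y*y)
    return np.array([c['fx']*x*s+c['cx'],c['fy']*y*s+c['cy']])
E
python3 - <<'E'
from h import *
p=cv2.imread('pics/top0.png');d=np.load('top0.npy');c=cal('top')
crop=p[130:230,228:368]
cv2.imwrite('pics/tc.png',cv2.resize(crop,None,fx=5.7,fy=5.7,interpolation=cv2.INTER_CUBIC))
for u,v in [(153,201),(259,170),(347,194),(345,177),(351,206),(347,190),(245,190),(153,157)]:
    print((u,v),atd(c,u,v,d[v,u]).round(0))
p=cv2.imread('pics/side0.png')
cv2.imwrite('pics/sc.png',cv2.resize(p[150:270,105:275],None,fx=4.7,fy=4.7,interpolation=cv2.INTER_CUBIC))
E
```

```text
(153, 201) [510. 234.   0.]
(259, 170) [592. -58.  72.]
(347, 194) [ 539. -307.   16.]
(345, 177) [ 580. -291.   58.]
(351, 206) [ 502. -309.   51.]
(347, 190) [ 550. -307.   15.]
(245, 190) [541. -22.  42.]
(153, 157) [631. 235.  22.]
```

View pics/tc.png

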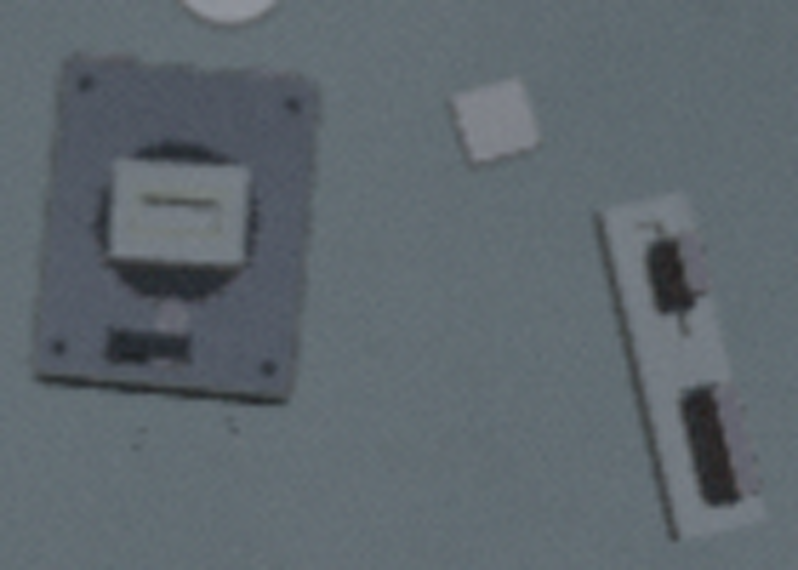

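View pics/sc.png

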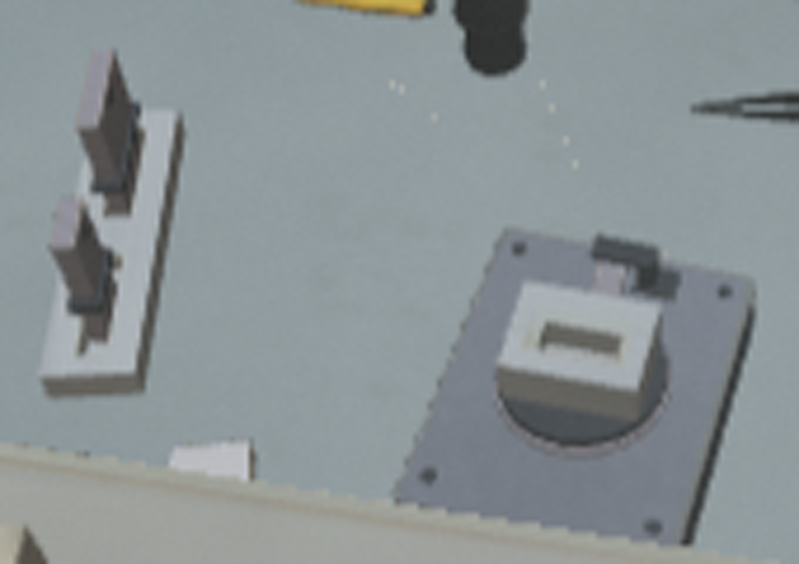

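The enlarged views show these positions:
- **Narrow key:** its top is at crop pixel (697,265) in the top view and (67,215) in the side view. It stands in the pocket at larger x.
- **Broad key:** its top is at (741,440) in the top view.
- **Rotor:** its top face centre is at (181,211) in the top view and (581,335) in the side view.

```bash
python3 - <<'E'
from h import *
T=cal('top');S=cal('side')
ft=lambda a:(a[0]/5.7+228-.41,a[1]/5.7+130-.41)
fs=lambda a:(a[0]/4.7+105-.39,a[1]/4.7+150-.39)
def tri(a,b):
    A=[];B=[]
    for c,(u,v) in((T,a),(S,b)):
        d=c['rotation']@ray(c,u,v);d/=np.linalg.norm(d);M=np.eye(3)-np.outer(d,d);A.append(M);B.append(M@c['eye'])
    return np.linalg.solve(sum(A),sum(B))
ztop=18-12+75
print('z expected',ztop)
for n,a,b,z in [('narrow',(697,265),(67,215),ztop),('broad',(741,440),(97,88),ztop),('rotor',(181,211),(581,335),77)]:
    print(n,'tri',tri(ft(a),fs(b)).round(1),'top',atz(T,*ft(a),z).round(1),'side',atz(S,*fs(b),z).round(1))
def ang(c,f,a,b,z):
    p,q=atz(c,*f(a),z),atz(c,*f(b),z);d=q-p;return np.degrees(np.arctan2(d[1],d[0])).round(1),np.linalg.norm(d).round(1)
print('rotor long top',ang(T,ft,(117,158),(250,165),77),ang(T,ft,(110,258),(246,265),77),'side',ang(S,fs,(522,280),(662,302),77),ang(S,fs,(498,370),(643,390),77))
print('rotor short',ang(T,ft,(110,258),(117,158),77),ang(T,ft,(246,265),(250,165),77))
print('block',ang(T,ft,(768,518),(685,193),18),ang(T,ft,(675,530),(600,208),18),'side R',ang(S,fs,(182,113),(148,378),18),'short',ang(S,fs,(42,377),(148,377),18))
print('block c',np.mean([atz(T,*ft(a),18) for a in((768,518),(685,193),(675,530),(600,208))],0))
print('case', ang(T,ft,(65,52),(318,70),42),ang(T,ft,(35,375),(65,52),42),ang(T,ft,(288,400),(318,70),42),'side',ang(S,fs,(505,230),(753,285),42))
print('case c',np.mean([atz(T,*ft(a),42) for a in((65,52),(318,72),(35,375),(288,400))],0))
# tray
for a in((153,201),): print(atz(T,*a,2))
print('tray corners',[atz(T,*a,28).round(0) for a in((131,157),(181,158),(125,241),(173,246))])
print('side pen',atz(S,360,252,5), 'toppen',atz(T,157,176,5))
E
```

```text
z expected 81
narrow tri [ 578.2 -296.6   85.3] top [ 579.1 -298.3   81. ] side [ 575.  -298.4   81. ]
broad tri [ 497.6 -316.7   80.8] top [ 498.1 -318.1   81. ] side [ 497.7 -314.9   81. ]
rotor tri [599.1 -57.4  79.7] top [599.8 -58.8  77. ] side [597.  -56.6  77. ]
rotor long top (np.float64(-91.8), np.float64(61.7)) (np.float64(-91.8), np.float64(62.8)) side (np.float64(88.9), np.float64(63.3)) (np.float64(90.6), np.float64(62.7))
rotor short (np.float64(-2.9), np.float64(46.9)) (np.float64(-1.6), np.float64(46.9))
block (np.float64(14.0), np.float64(164.3)) (np.float64(12.9), np.float64(161.5)) side R (np.float64(14.7), np.float64(167.2)) short (np.float64(100.0), np.float64(48.9))
block c [ 541.47208331 -306.77055035   18.        ]
case (np.float64(-92.8), np.float64(122.0)) (np.float64(-4.0), np.float64(156.7)) (np.float64(-4.6), np.float64(160.4)) side (np.float64(84.4), np.float64(122.5))
case c [600.07744406 -57.97796057  42.        ]
[510.24683536 233.6933506    2.        ]
tray corners [array([629., 294.,  28.]), array([628., 156.,  28.]), array([398., 299.,  28.]), array([387., 169.,  28.])]
side pen [578.63213994 225.57231232   5.        ] toppen [580.37701491 224.8563389    5.        ]
```

>>> play_rows(deltas=[[-388,-321,0,0,0,76,85],[-388,-321,0,0,0,76,85],[-388,-321,0,0,0,76,85],[-388,-321,0,0,0,76,85],[-388,-321,0,0,0,76,85],[-388,-321,0,0,0,76,85],[-388,-321,0,0,0,76,85],[-388,-321,0,0,0,76,85],[-388,-321,0,0,0,76,85],[-388,-321,0,0,0,76,85],[-388,-321,0,0,0,76,85],[-388,-321,0,0,0,76,85]])

```text
t: 1.3
ee_pos: [450.8, 199.1, 231.1]
eef_rot: [0.709, 0.705, -0.0, -0.0]
contact_force: [-1.5, 1.1, 0.7]
finger_gap: 85.0
```

```bash
cat >> h.py <<'E'
def delta(x,y,z,yaw):
    "tool-frame shift (mm) and turn (deg) from the present measured pose to a vertical tool with tool-y at yaw deg"
    s=get_state();q=R.from_quat(s['eef_rot']);a=np.radians(yaw)
    ty=np.array([np.cos(a),np.sin(a),0]);tz=np.array([0,0,-1.]);tx=np.cross(ty,tz)
    g=R.from_matrix(np.c_[tx,ty,tz]);m=q.as_matrix()
    print('t',round(s['t'],2),'pos',s['ee_pos'].round(1),'yaw',np.degrees(np.arctan2(m[1,1],m[0,1])).round(2),'tilt',m[:2,2].round(4),'gap',round(s['finger_gap'],1),'F',s['contact_force'].round(1),'M',s['moment'].round(2),'q7',s['q'][6].round(2))
    print('delta',(m.T@(np.array([x,y,z])-s['ee_pos'])).round(1),(q.inv()*g).as_rotvec(degrees=True).round(2))
E
python3 -c "
from h import *
delta(577,-298,200,-76.6)"
```

```text
t 1.3 pos [450.8 199.1 231.1] yaw -0.28 tilt [-0.0003 -0.0003] gap 85.0 F [-1.5  1.1  0.7] M [-0.01 -0.03 -0.04] q7 -0.42
delta [-496.4  128.6   31.2] [-0.000e+00  3.000e-02  7.632e+01]
```

>>> play_rows(deltas=[[-496,129,60,0,0,76.3,60],[-496,129,60,0,0,76.3,60],[-496,129,60,0,0,76.3,60],[-496,129,60,0,0,76.3,60],[-496,129,60,0,0,76.3,60],[-496,129,60,0,0,76.3,60],[-496,129,60,0,0,76.3,60],[-496,129,60,0,0,76.3,60],[-496,129,60,0,0,76.3,60],[-496,129,60,0,0,76.3,60],[-496,129,60,0,0,76.3,60],[-496,129,60,0,0,76.3,60]])

```text
t: 2.5
ee_pos: [578.5, -297.0, 169.9]
eef_rot: [0.993, 0.118, -0.001, 0.0]
contact_force: [0.6, -0.2, 0.2]
finger_gap: 59.8
```

```bash
python3 - <<'E'
from h import *
delta(577,-298,100,-76.6)
p,_=capture('side');P=p[110:280,70:240]
cv2.imwrite('pics/s1.png',cv2.resize(P,None,fx=3.5,fy=3.5,interpolation=cv2.INTER_CUBIC))
E
```

```text
t 2.5 pos [ 578.5 -297.   169.9] yaw -76.49 tilt [-0.0019 -0.0003] gap 59.8 F [ 0.6 -0.2  0.2] M [0.   0.   0.04] q7 -0.53
delta [-1.5  0.7 69.9] [-0.01  0.11  0.11]
```

View pics/s1.png

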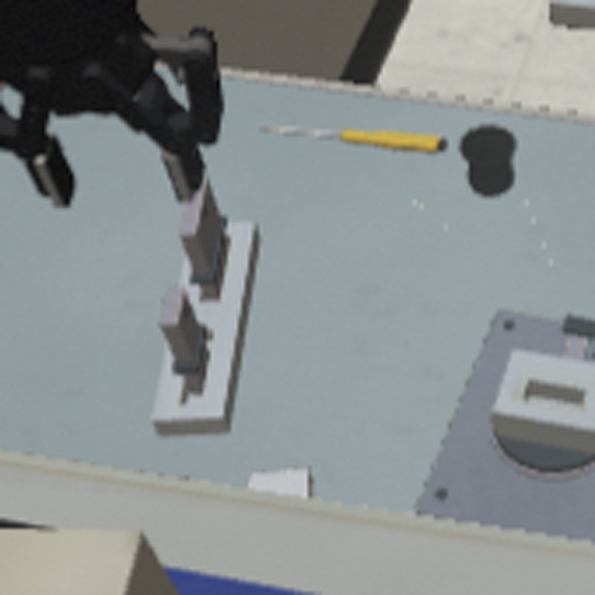

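The side view shows the gripper above the block, with the narrow key standing at crop (180,330) and the fingers straddling its line. The estimates agree, so I'll descend and grip.

>>> play_rows(deltas=[[-1.5,0.7,40,0,0,0,60],[-1.5,0.7,80,0,0,0,50],[-1.5,0.7,105,0,0,0,40],[-1.5,0.7,120,0,0,0,40],[-1.5,0.7,125,0,0,0,40],[-1.5,0.7,125,0,0,0,10],[-1.5,0.7,125,0,0,0,5],[-1.5,0.7,125,0,0,0,5],[-1.5,0.7,125,0,0,0,5],[-1.5,0.7,125,0,0,0,5]], newtons=40)

```text
t: 3.55
ee_pos: [578.2, -297.1, 47.8]
eef_rot: [0.993, 0.119, 0.001, 0.0]
contact_force: [0.2, 0.0, 6.5]
finger_gap: 11.4
```

```bash
python3 - <<'E'
from h import *
delta(577,-298,45,-76.6)
E
```

```text
t 3.55 pos [ 578.2 -297.1   47.8] yaw -76.38 tilt [ 0.0023 -0.0004] gap 11.4 F [0.2 0.  6.5] M [ 0.37  0.09 -0.01] q7 -0.45
delta [-1.4  0.6  2.8] [ 0.05 -0.12  0.22]
```

>>> play_rows(deltas=[[0,0,-10,0,0,0,5],[0,0,-30,0,0,0,5],[0,0,-60,0,0,0,5],[0,0,-100,0,0,0,5],[0,0,-130,0,0,0,5],[0,0,-130,0,0,0,5],[0,0,-130,0,0,0,5]], newtons=60)

```text
t: 4.25
ee_pos: [577.4, -296.8, 177.1]
eef_rot: [0.993, 0.119, 0.001, 0.0]
contact_force: [-0.1, 0.7, -1.4]
finger_gap: 11.5
```

```bash
python3 - <<'E'
from h import *
delta(598.5,-57.8,165,-1)
E
```

```text
t 4.25 pos [ 577.4 -296.8  177.1] yaw -76.39 tilt [ 0.0015 -0.    ] gap 11.5 F [-0.1  0.7 -1.4] M [ 0.01 -0.02  0.  ] q7 -0.53
delta [  76.7 -227.3   12.2] [ 7.000e-02 -6.000e-02 -7.539e+01]
```

>>> play_rows(deltas=[[76.7,-227,10,0,0,-75.4,5],[76.7,-227,10,0,0,-75.4,5],[76.7,-227,10,0,0,-75.4,5],[76.7,-227,10,0,0,-75.4,5],[76.7,-227,10,0,0,-75.4,5],[76.7,-227,10,0,0,-75.4,5],[76.7,-227,10,0,0,-75.4,5],[76.7,-227,10,0,0,-75.4,5],[76.7,-227,10,0,0,-75.4,5],[76.7,-227,25,0,0,-75.4,5],[76.7,-227,30,0,0,-75.4,5],[76.7,-227,30,0,0,-75.4,5]])

```text
t: 5.45
ee_pos: [597.0, -58.0, 144.0]
eef_rot: [0.714, 0.7, -0.001, -0.001]
contact_force: [-0.2, 0.4, -0.7]
finger_gap: 11.1
```

```bash
python3 - <<'E'
from h import *
delta(598.5,-57.8,140,-1)
p,d=capture('side');np.save('s2.npy',d);cv2.imwrite('pics/s2full.png',p);P=p[140:270,160:290]
cv2.imwrite('pics/s2.png',cv2.resize(P,None,fx=4.6,fy=4.6,interpolation=cv2.INTER_CUBIC))
E
```

```text
t 5.45 pos [597. -58. 144.] yaw -1.14 tilt [-0.0039 -0.0002] gap 11.1 F [-0.2  0.4 -0.7] M [ 0.04  0.01 -0.04] q7 0.23
delta [0.2 1.5 4. ] [-0.22  0.02 -0.14]
```

View pics/s2.png

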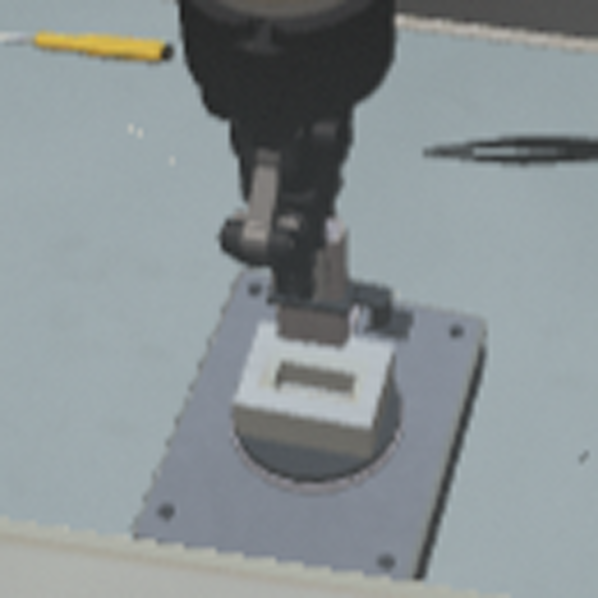

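The bit hangs behind the rotor, with its lower edge running from crop (278,335) to (349,347). The slot opening runs from about (277,362) to (357,378). Next I'll compare their y positions.

```bash
python3 - <<'E'
from h import *
S=cal('side');f=lambda a:(a[0]/4.6+160-.39,a[1]/4.6+140-.39)
def atx(a,x):
    d=S['rotation']@ray(S,*f(a));return S['eye']+d*(x-S['eye'][0])/d[0]
a,b=atx((278,335),602),atx((349,347),602);print('bit',a.round(1),b.round(1),((a+b)/2).round(1))
c=[atz(S,*f(q),77).round(1) for q in((262,322),(397,345),(377,428),(233,407))];print('rotor',c,np.mean(c,0))
c=[atz(S,*f(q),72).round(1) for q in((280,363),(355,377))];print('slot far edge z72',c)
E
```

```text
bit [602.  -70.8 108.9] [602.  -39.9 107.6] [602.  -55.3 108.3]
rotor [array([573.1, -86.4,  77. ]), array([575.2, -23.9,  77. ]), array([620.5, -24.6,  77. ]), array([620.6, -88.4,  77. ])] [597.35  -55.825  77.   ]
slot far edge z72 [array([590.5, -74.4,  72. ]), array([592.2, -39.9,  72. ])]
```

```bash
python3 - <<'E'
from h import *
S=cal('side');d=np.load('s2.npy')
for n,a in [('bit',(313,325)),('bit',(300,322)),('bit',(330,330)),('bitlow',(313,335)),('rotortop',(313,345)),('rotortop',(310,405)),('rotortop',(370,390)),('wing',(332,270)),('lid',(200,480))]:
    u,v=a[0]/4.6+160-.39,a[1]/4.6+140-.39;U,V=int(round(u)),int(round(v))
    print(n,atd(S,U,V,d[V,U]).round(1),atd(S,U,V,np.median(d[V-1:V+2,U-1:U+2])).round(1))
E
```

```text
bit [600.1 -54.8 118.1] [600.1 -54.8 118.1]
bit [599.6 -61.  116. ] [599.8 -61.  116.2]
bit [600. -49. 116.] [600. -49. 116.]
bitlow [600.  -55.1 111.4] [600.1 -55.1 111.4]
rotortop [581.6 -60.4  75.6] [583.2 -59.9  77.9]
rotortop [616.1 -55.   79.3] [616.1 -55.   79.3]
rotortop [601.8 -31.3  78.9] [601.7 -31.3  78.7]
wing [601.2 -45.5 158.7] [601.  -45.5 158.4]
lid [ 638.7 -101.9   42.2] [ 639.  -101.8   42.7]
```

>>> play_rows(deltas=[[-0.8,2.5,10,0,0,0,5],[-0.8,2.5,20,0,0,0,5],[-0.8,2.5,27,0,0,0,5],[-0.8,2.5,32,0,0,0,5],[-0.8,2.5,36,0,0,0,5],[-0.8,2.5,39,0,0,0,5],[-0.8,2.5,39,0,0,0,5]])

```text
t: 6.2
ee_pos: [600.7, -58.9, 107.0]
eef_rot: [0.713, 0.701, -0.0, -0.0]
contact_force: [0.3, 0.1, 0.0]
finger_gap: 10.7
```

```bash
python3 - <<'E'
from h import *
delta(599.5,-58.8,94,-1)
E
```

```text
t 6.2 pos [600.7 -58.9 107. ] yaw -0.98 tilt [-0.0004  0.    ] gap 10.7 F [0.3 0.1 0. ] M [ 0.04 -0.03  0.08] q7 0.25
delta [ 0.1 -1.2 13. ] [-0.02 -0.    0.02]
```

>>> play_rows(deltas=[[0,-0.5,4,0,0,0,5],[0,-0.5,8,0,0,0,5],[0,-0.5,11,0,0,0,5],[0,-0.5,13,0,0,0,5],[0,-0.5,14,0,0,0,5],[0,-0.5,14,0,0,0,5]])

```text
t: 6.8
ee_pos: [600.9, -59.1, 97.0]
eef_rot: [0.713, 0.701, 0.001, -0.0]
contact_force: [-11.6, 1.4, 33.5]
finger_gap: 11.3
```

```bash
python3 - <<'E'
from h import *
delta(599.5,-58.8,92,-1)
E
```

```text
t 6.8 pos [600.9 -59.1  97. ] yaw -1.0 tilt [0.0018 0.0018] gap 11.3 F [-11.6   1.4  33.5] M [0.44 2.97 0.03] q7 0.26
delta [ 0.2 -1.4  5. ] [ 0.1  -0.11 -0.  ]
```

>>> play_rows(deltas=[[0,-1.0,-4,0,0,0,5],[0,-1.5,-5,0,0,0,5],[0,-1.5,-5,0,0,0,5],[0,-1.5,-3,0,0,0,5],[0,-1.5,-2,0,0,0,5],[0,-1.5,-2,0,0,0,5]])

```text
t: 7.4
ee_pos: [599.2, -58.9, 97.1]
eef_rot: [0.713, 0.701, 0.001, -0.0]
contact_force: [-6.5, 0.4, 21.4]
finger_gap: 11.0
```

```bash
python3 - <<'E'
from h import *
delta(599.5,-58.8,92,-1)
p,d=capture('side');P=p[140:270,160:290]
cv2.imwrite('pics/s3.png',cv2.resize(P,None,fx=4.6,fy=4.6,interpolation=cv2.INTER_CUBIC))
E
```

```text
t 7.4 pos [599.2 -58.9  97.1] yaw -0.99 tilt [0.0007 0.001 ] gap 11.0 F [-6.5  0.4 21.4] M [0.3  1.8  0.04] q7 0.26
delta [0.1 0.3 5.1] [ 0.04 -0.06  0.01]
```

View pics/s3.png

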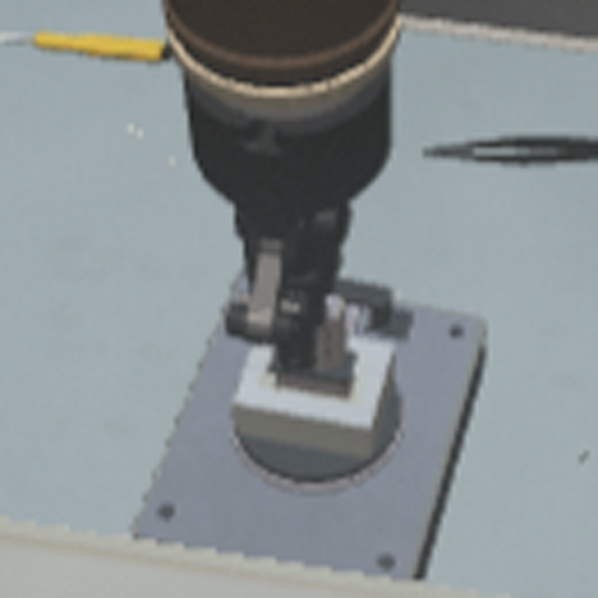

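The collar now sits just over the rotor face at crop (315,380), so the bit is seated on the slot floor. I'll relieve the press slightly and turn.

>>> play_rows(deltas=[[0,-0.5,-3,0,0,0,5],[0,-0.5,-3,0,0,-6,5],[0,-0.5,-3,0,0,-12,5],[0,-0.5,-3,0,0,-18,5],[0,-0.5,-3,0,0,-24,5],[0,-0.5,-3,0,0,-30,5],[0,-0.5,-3,0,0,-36,5],[0,-0.5,-3,0,0,-42,5],[0,-0.5,-3,0,0,-48,5],[0,-0.5,-3,0,0,-54,5],[0,-0.5,-3,0,0,-54,5]], newtons=80)

```text
t: 8.55
ee_pos: [600.5, -58.0, 98.4]
eef_rot: [0.315, 0.949, 0.001, 0.002]
contact_force: [5.7, 0.9, 0.1]
finger_gap: 10.8
```

```bash
python3 - <<'E'
from h import *
delta(598.5,-58.8,97,90)
E
```

```text
t 8.55 pos [600.5 -58.   98.4] yaw 53.25 tilt [0.0038 0.001 ] gap 10.8 F [5.7 0.9 0.1] M [ 0.49 -1.16 -0.03] q7 1.06
delta [ 1.1 -1.9  1.4] [  0.13   0.19 -36.75]
```

>>> play_rows(deltas=[[0,0,0,0,0,-8,5],[0,0,0,0,0,-16,5],[0,0,0,0,0,-24,5],[0,0,0,0,0,-32,5],[0,0,0,0,0,-37,5],[0,0,0,0,0,-41,5],[0,0,0,0,0,-44,5],[0,0,0,0,0,-44,5]])

```text
t: 9.35
ee_pos: [600.9, -56.5, 98.4]
eef_rot: [-0.062, 0.998, 0.002, 0.002]
contact_force: [5.7, 6.1, -1.5]
finger_gap: 11.3
```

```bash
python3 - <<'E'
from h import *
delta(598.5,-58.8,97,102)
E
```

```text
t 9.35 pos [600.9 -56.5  98.4] yaw 97.06 tilt [0.0046 0.0034] gap 11.3 F [ 5.7  6.1 -1.5] M [ 1.37 -1.46 -1.03] q7 1.71
delta [ 2.7 -2.   1.4] [ 0.15  0.29 -4.94]
```

>>> play_rows(deltas=[[0,0,0,0,0,-3,5],[0,0,0,0,0,-3,5],[0,0,0,0,0,-3,5]])

```text
t: 9.65
ee_pos: [600.9, -56.6, 98.5]
eef_rot: [-0.086, 0.996, 0.002, 0.002]
contact_force: [5.5, 6.6, -0.6]
finger_gap: 10.9
```

```bash
python3 - <<'E'
from h import *
delta(598.5,-58.8,97,90)
p,d=capture('side');q,_=capture('top')
A=cv2.resize(p[140:270,160:290],None,fx=3,fy=3,interpolation=cv2.INTER_CUBIC);B=cv2.resize(q[120:220,210:310],(390,390),interpolation=cv2.INTER_CUBIC)
cv2.imwrite('pics/s4.png',np.hstack([A,B]))
E
```

```text
t 9.65 pos [600.9 -56.6  98.5] yaw 99.84 tilt [0.0047 0.0038] gap 10.9 F [ 5.5  6.6 -0.6] M [ 1.52 -1.38 -1.83] q7 1.75
delta [ 2.8 -1.8  1.4] [0.19 0.29 9.84]
```

View pics/s4.png

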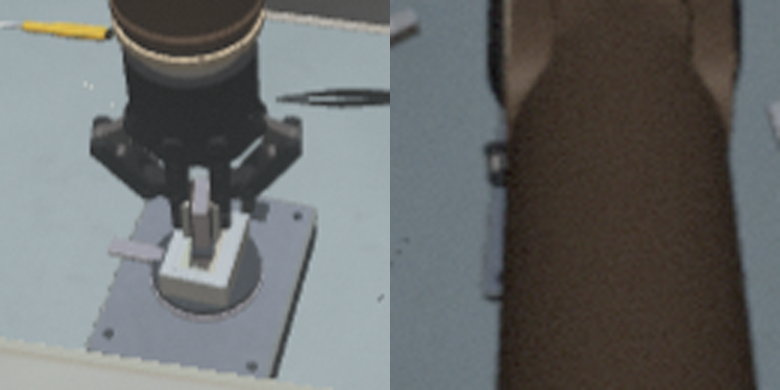

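The tongue at left crop (130,247) points to −y, clear of the keeper, and Mz rose steeply, so the rotor is against its stop. I'll back off within the play, ease the side force and lift.

>>> play_rows(deltas=[[-0.5,0.5,0,0,0,4,5],[-1,0.7,0,0,0,9,5],[-1,0.7,0,0,0,9,5]])

```text
t: 10.05
ee_pos: [599.7, -57.1, 97.8]
eef_rot: [-0.009, 1.0, 0.0, 0.0]
contact_force: [1.3, 3.0, 0.7]
finger_gap: 10.9
```

```bash
python3 - <<'E'
from h import *
delta(598.5,-58.8,97,90)
E
```

```text
t 10.05 pos [599.7 -57.1  97.8] yaw 90.98 tilt [0.0002 0.0009] gap 10.9 F [1.3 3.  0.7] M [ 0.64 -0.34 -0.01] q7 1.62
delta [ 1.2 -1.7  0.8] [0.05 0.01 0.98]
```

>>> play_rows(deltas=[[0,0.5,-4,0,0,0,5],[0,0.5,-10,0,0,0,5],[0,0.5,-20,0,0,0,5],[0,0.5,-40,0,0,0,5],[0,0.5,-70,0,0,0,5],[0,0.5,-90,0,0,0,5],[0,0.5,-90,0,0,0,5]])

```text
t: 10.75
ee_pos: [600.7, -58.6, 192.4]
eef_rot: [-0.009, 1.0, -0.0, 0.003]
contact_force: [0.0, -0.2, -0.5]
finger_gap: 11.4
```

```bash
python3 - <<'E'
from h import *
delta(475,232,120,90)
E
```

```text
t 10.75 pos [600.7 -58.6 192.4] yaw 91.0 tilt [ 0.0055 -0.0009] gap 11.4 F [ 0.  -0.2 -0.5] M [ 0.01 -0.02 -0.  ] q7 1.62
delta [121.  292.8  71.4] [-0.06  0.32  1.  ]
```

>>> play_rows(deltas=[[121,293,0,0,0,1,5],[121,293,0,0,0,1,5],[121,293,0,0,0,1,5],[121,293,0,0,0,1,5],[121,293,0,0,0,1,5],[121,293,0,0,0,1,5],[121,293,0,0,0,1,5],[121,293,0,0,0,1,5],[121,293,40,0,0,1,5],[121,293,71,0,0,1,5],[121,293,71,0,0,1,5]])

```text
t: 11.85
ee_pos: [471.0, 229.9, 113.6]
eef_rot: [0.001, 1.0, -0.002, -0.003]
contact_force: [0.1, -0.5, -0.7]
finger_gap: 10.8
```

```bash
python3 - <<'E'
from h import *
delta(475,232,46,90)
p,d=capture('side');q,_=capture('top')
A=cv2.resize(p[120:310,150:410],(520,380),interpolation=cv2.INTER_CUBIC);B=cv2.resize(q[130:230,210:300],(270,300),interpolation=cv2.INTER_CUBIC)
B=cv2.copyMakeBorder(B,0,80,0,0,cv2.BORDER_CONSTANT)
cv2.imwrite('pics/s5.png',np.hstack([A,B]))
E
```

```text
t 11.85 pos [471.  229.9 113.6] yaw 89.94 tilt [-0.0065 -0.0049] gap 10.8 F [ 0.1 -0.5 -0.7] M [-0.05  0.02  0.01] q7 0.98
delta [-4.4  2.5 67.5] [-0.28 -0.37 -0.07]
```

View pics/s5.png

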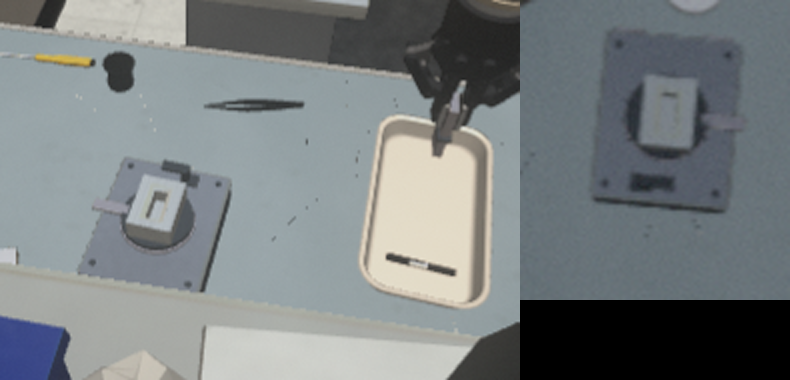

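The rotor at right crop (668,113) lies square with the case after the full quarter turn, and its tongue is off to the −y side. The key hangs over the tray's near end at left crop (448,130), well away from the pen. I'll lower it.

>>> play_rows(deltas=[[-8,2,20,0,0,0,5],[-8,2,40,0,0,0,5],[-8,2,54,0,0,0,5],[-8,2,60,0,0,0,5],[-8,2,63,0,0,0,5],[-8,2,65,0,0,0,5],[-8,2,67,0,0,0,5],[-8,2,67,0,0,0,5]])

```text
t: 12.75
ee_pos: [481.3, 235.4, 50.6]
eef_rot: [-0.0, 1.0, 0.0, 0.0]
contact_force: [-0.5, 0.4, -1.1]
finger_gap: 10.9
```

>>> play_rows(deltas=[[0,0,2,0,0,0,5],[0,0,4,0,0,0,5],[0,0,5,0,0,0,5],[0,0,6,0,0,0,5],[0,0,6,0,0,0,5]])

```text
t: 13.25
ee_pos: [481.0, 235.2, 44.1]
eef_rot: [-0.0, 1.0, -0.0, -0.0]
contact_force: [0.3, 0.2, -1.1]
finger_gap: 11.2
```

>>> play_rows(deltas=[[0,0,1,0,0,0,5],[0,0,2,0,0,0,5],[0,0,2,0,0,0,5]])

```text
t: 13.55
ee_pos: [481.3, 235.4, 43.7]
eef_rot: [-0.0, 1.0, 0.0, 0.0]
contact_force: [-3.9, -1.6, 15.9]
finger_gap: 11.0
```

The key is on the floor. I'll ease the pressure, release and withdraw.

>>> play_rows(deltas=[[0,0,-1,0,0,0,5],[0,0,-1.5,0,0,0,5],[0,0,-1.5,0,0,0,16],[0,0,-1.5,0,0,0,24],[0,0,-1.5,0,0,0,34],[0,0,-1.5,0,0,0,40],[0,0,-20,0,0,0,40],[0,0,-60,0,0,0,40],[0,0,-110,0,0,0,40],[0,0,-160,0,0,0,40],[0,0,-160,0,0,0,40]], newtons=20)

```text
t: 14.65
ee_pos: [484.3, 237.1, 209.3]
eef_rot: [0.0, 1.0, 0.003, 0.005]
contact_force: [1.2, 0.5, -1.3]
finger_gap: 39.9
```

```bash
python3 - <<'E'
from h import *
delta(475,232,200,90)
p,d=capture('side')
cv2.imwrite('pics/s6.png',cv2.resize(p[120:310,90:410],(800,475),interpolation=cv2.INTER_CUBIC))
E
```

```text
t 14.65 pos [484.3 237.1 209.3] yaw 90.0 tilt [0.0101 0.0057] gap 39.9 F [ 1.2  0.5 -1.3] M [-0.04 -0.03 -0.01] q7 0.99
delta [ 9.4 -5.2  9.2] [ 0.33  0.58 -0.  ]
```

View pics/s6.png

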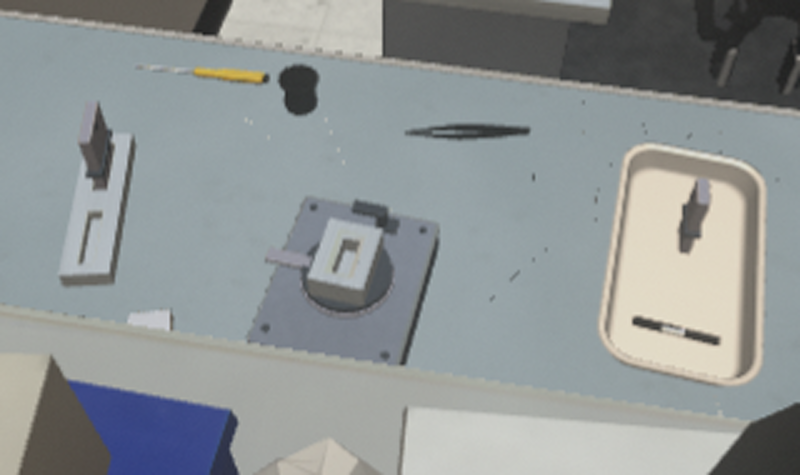

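The key stands in the tray at crop (695,215). The broad key stands in the block at (95,145), the lock is open with its tongue at (288,258), and the gripper is clear.

```bash
python3 -c "
from bench import *
print(close_job())"
```

```text
the job is handed in; nothing more can be done
None
```

The job is done and handed in at about 14.7 s on the robot's clock. I took the narrow key (the one that fits the 35 mm slot) and pushed it into the cam lock until it seated on the slot floor. I then turned it counterclockwise to the stop, drew it out and stood it in the steel tray.

- **Turn:** the turning moment rose to about 1.8 N m against roughly 0.1 N m of friction, so the rotor was hard against its stop.
- **Last picture:** the tongue is about 90° from the keeper, and the slot is empty. The narrow key stands in the tray away from the pen, the broad key is still in the block, and the gripper is clear of everything.
- **Forces:** the highest wrist force in the readings was about 36 N, when the key seated in the slot.
- **Disagreement:** with the key held above the lock, the side camera put its underside about 5 mm higher than the arm position implied. The contact heights in the slot and the tray matched the arm, so I put this down mostly to camera error. No check failed.

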